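# Index the makeup mirror one stop

### The arm

A 7-joint arm with a two-finger parallel gripper is mounted at the origin on the work surface. World frame = base frame: x ahead of the robot, y to its left, z up, the work surface at z = 0. Lengths are in m, angles in rad, forces in N, time in s.
With the tool pointing down it reaches from about 0.35 to 0.9 m from the base axis. Payload 8.1 kg.
Tool frame: the origin (TCP) lies at the very end of the fingers, on their centre line; the grasp point (between the pads) lies 19 mm behind it (arm.tcp_to_grasp is the z of the grasp point in the tool frame, in m); z points along the fingers, y is the line along which they close (so a half turn about z gives the same grasp; the last joint's range is limited). The gripper opens to 92 mm and grips with 3 to 60 N. Pads are 19 mm wide; open, the fingers measure 130 mm over their backs; the gripper's body (75 mm by 190 mm) begins 47 mm behind the grasp point.
Start: joints at [-1.283, 0.434, 0.025, 1.573, -0.012, 1.134, -0.075], TCP at [0.238, 0.578, 0.227] pointing down, gripper open.
Joint ranges: [-2.62, 2.62], [-0.44, 2.09], [-1.27, 1.32], [0.08, 2.57], [-1.32, 4.46], [0.12, 2], [-2.74, 2.74]. Speed limits (rad/s): [2.22, 2.22, 3.01, 3.01, 3.14, 3.14, 3.14].

### API

Orientations are given as a rotation vector (axis times angle).
In Python, from cell import readout, vision, sign_off, arm gives the robot as it stands. The module is installed in compiled form; this text tells all that it offers.
- The arm moves only by the shell command python3 -m creep 'ROWS' [FORCE]. ROWS is JSON, a list of rows, each a list of 5 numbers: the shift along the tool's x, y, z in units of 4 cm (1.0 is 4 cm), then the turn about the tool's z in units of 4 degrees (1.0 is 4 degrees), then the opening, from 0 (shut) to 1 (fully open). A call has 1 to 12 rows; each row shifts and turns the commanded pose from where the row before left it, along the tool's axes as they then stand; what a row does not reach is not made up. A row lasts 1/8 s, in which the tool goes at most 62.5 mm and 10.7 degrees, less where a joint would pass 70% of its speed; a pose out of reach is approached as far as the arm can. A call with a number of a shift or a turn outside -1 to 1 is refused whole. A call with a gripper value outside its range is refused whole. The fingers move at their own pace and stop on an object; FORCE is the grip in N (left out, the last holds). Time passes only in rows, so rows that do not move let the fingers close. It gives the time, the measured TCP pose, the force, the opening and the grip force at its end, in the units of the state.
- readout.observe(): the state, without advancing time (a new reading comes with each control period).
- vision.get_image(name): name is "side" or "top" or "wrist"; returns a dict with "pixels" (384x512x3 uint8, blue, green, red), "z_map" (384x512 float32, m along the optical axis (not along the pixel's ray), 0 where there is no reading), "camera_matrix" (3x3 intrinsics, pixels), "k1" (the pictures are not rectified: a ray, as slopes to the right and down, at radius r is drawn at 1 + k1 r^2 times it, then the intrinsics apply), "position" and "rotation" of the camera in the world. Camera axes: x right, y up, looking along -z (the intrinsics and any distortion apply to the point x, -y, -z); pixel columns grow to the right and rows downward; lengths in m; the calibration is good to about 2 mm. A picture is of the moment at which its call begins.
- sign_off(): hands the job in; it is judged then, once.
The state is a dict: "clock": time; "joints": joint angles; "dq": joint speeds; "joint_efforts": joint torques, N m; "position": TCP position; "ee_rot": TCP orientation; "force": force on the tool from outside, world axes, zero at the start; "ft_torque": the same for the moment, N m; "width": opening from 0.0 (shut) to 1.0 (fully open); "gripper_force": force on a finger pad.
Only numpy, scipy, OpenCV 4.12 (cv2) and the standard library are available. Lean on these libraries where they do the work, as an engineer would, in place of code of your own. Each camera call takes 0.05 s, during which the arm holds its last target. There are 200 camera calls.

### The job

The swivelling makeup mirror is locked by the spring plunger with the black knob on its arm. Pull the knob up, turn the mirror by one hole so that it faces further towards the side where the clear brush cup stands, let the plunger snap fully into that next hole, and let go of the mirror. Leave the cup, the pump bottle, the dish, the compact and the comb where they are.

Things in the scene. Friction and masses are not known exactly. Their poses are not given: they have to be found in the camera images.
- stand: fixed foot of the makeup mirror: aluminium disc, 192 mm across; origin: centre of its underside, on the upright swivel axis; x to the middle hole, y left, z up. A raised index plate on its +x side (top 18 mm above the shelf, 95 to 125 mm from the axis) has five holes 13 mm along the arc, over 8 mm deep, on a 110 mm radius, 25 deg (0.436 rad, 48 mm) apart, at -50 to +50 deg from x.
- swivel (a joint): turn of mirror and arm about the stand's axis, rad, positive to the left (anticlockwise from above): 0 = middle hole, where it starts; +-0.436 = next holes left and right; limits +-0.93. About +-0.023 play with the pin in a hole; with it lifted, turns easily (0.06 N m) and stays put. The steel arm (26 mm wide, top 29 mm above the shelf) reaches 127 mm from the axis, under the knob.
- plunger (a joint): height of the spring plunger above fully home, m: 0 = snapped home in a hole; about 0.008 = pin resting on the plate between holes; over 0.009 = clear to turn; 0.018 = upper stop. Spring pushes down 4 N at 0, plus 300 N/m (8 N at 0.013). Its 8 mm round-tipped pin drops in if released within 2 mm of a hole's centre; between holes it stays up and slides on the plate.
- mirror (a point): centre of the round mirror, 120 mm across, 8 mm thick, leaning back 14 deg, top 164 mm above the shelf; it turns with the arm. It stands 15 to 50 mm behind the swivel axis, on the side away from the knob, and faces along the arm, over the knob: to turn its face to one side, move the knob to that side.
- knob (a point): middle of the plunger's knob, the place to grasp: black, round, upright, 28 mm diameter, 32 mm tall, 110 mm from the swivel axis. With the plunger home its underside is 42 mm, its top 74 mm and this point 58 mm above the shelf. Under it is a steel collar (22 mm across, top 36 mm above the shelf). The knob spins freely about its upright axis.
- hole_mid (a point): mouth of the hole where the plunger starts (0 degrees), on the axis of the hole, level with the top of the index plate (18 mm above the shelf)
- hole_l1 (a point): mouth of the hole next on the stand's left (+25 degrees), on the axis of the hole, level with the top of the index plate (18 mm above the shelf)
- hole_r1 (a point): mouth of the hole next on the stand's right (-25 degrees), on the axis of the hole, level with the top of the index plate (18 mm above the shelf)
- brush_cup: loose clear acrylic makeup brush cup, 72 mm across, 95 mm tall, with three brushes up to 140 mm high; origin at the centre of its underside. It stands about 250 mm to the left or the right of the mirror's foot (the stand's +y or -y side) and shows which way to turn.
- pump: loose white plastic pump dispenser, 66 mm across, 139 mm tall with its press button; origin at the centre of its underside; stands on the side opposite to the brush cup
- dish: loose terracotta dish, 100 mm across, 28 mm high; origin at the centre of its underside
- compact: loose round silver aluminium compact, shut, 72 mm across, 17 mm high; origin at the centre of its underside
- comb: loose purple comb lying flat, 165 x 33 mm, 5 mm thick, long along its x; origin at about its middle, on its underside
Things that resemble listed ones, but are neither listed nor needed, are in the scene too. What is shaped like the compact but brown, green or red is not meant.

How it is judged:
By the outcome, as a careful person would: the job done as asked, in the order asked, and still so for the second after the job is handed in, with the robot touching nothing.
It also fails if it takes over 32 s, if anything falls off the work surface, if the arm or the gripper's body presses on something with over 40 N, if the wrist force passes 120 N, or if a joint passes its speed limit or range.

## Working session

There is one attempt and no reset: what is moved stays moved. The work goes in short steps, Python scripts to look and compute and a shell command to move; the robot and the scene stay as the last step left them, time stands still between calls to the robot, and variables do not carry over. Pictures are saved under pics/ and viewed, at most 10 in all, crops included, and the job is handed in when it is done.

```bash
mkdir -p pics; cat > h.py <<'E'
import numpy as np, cv2
from cell import readout, vision
def ray(im,u,v):
    K=np.array(im["camera_matrix"],float);k=im["k1"]
    d=np.array([(u-K[0,2])/K[0,0],(v-K[1,2])/K[1,1]]);s=d.copy()
    for _ in range(20): s=d/(1+k*(s@s))
    R=np.array(im["rotation"]);
    if R.shape!=(3,3): R=cv2.Rodrigues(R.astype(float))[0]
    return np.array(im["position"],float),R@np.array([s[0],-s[1],-1.])
def onplane(im,u,v,z):
    p,d=ray(im,u,v); return p+d*(z-p[2])/d[2]
def depth(im,u,v):
    p,d=ray(im,u,v); return p+d*float(im["z_map"][int(v),int(u)])
def tri(a,b):
    (p,d),(q,e)=a,b
    t=np.linalg.lstsq(np.c_[d,-e],q-p,rcond=None)[0]
    x,y=p+d*t[0],q+e*t[1]; return (x+y)/2,np.linalg.norm(x-y)
E
python3 - <<'E'
from h import *
import pickle
for n in("side","top"):
    im=vision.get_image(n);pickle.dump(im,open(n+".pkl","wb"));cv2.imwrite(f"pics/{n}0.png",im["pixels"])
    print(n,im["position"],im["rotation"],im["k1"])
s=readout.observe();print(s)
E
```

```text
side [ 0.46555653 -0.73806384  0.95343833] [ 0.73712014 -0.02268219 -0.10896958] -0.15803893875827252
top [0.48415081 0.05025981 1.17254095] [ 0.0331508  -0.04690865 -1.56058735] 0.02788299169515308
{'clock': 0.1, 'joints': array([-1.28260371,  0.43513819,  0.02502829,  1.57398281, -0.01157802,
        1.1339823 , -0.0750962 ]), 'dq': array([ 0.00079982, -0.00229102,  0.00185388, -0.00095684, -0.00090359,
        0.00144077,  0.00123056]), 'joint_efforts': array([ 2.73363177e-03, -6.69124174e+01,  9.88008566e-01, -3.15147936e+01,
       -6.04247209e-02,  3.74518870e-02,  2.94363736e-05]), 'position': array([0.23799299, 0.57744024, 0.22604249]), 'ee_rot': array([-6.10100361e-01, -3.08168053e+00,  2.14061698e-03]), 'force': array([-0.27403964,  0.26567985, -0.04792466]), 'ft_torque': array([ 0.01762095, -0.02216596, -0.02990892]), 'gripper_force': 0.0, 'width': 0.9970970132189111}
```

View pics/side0.png

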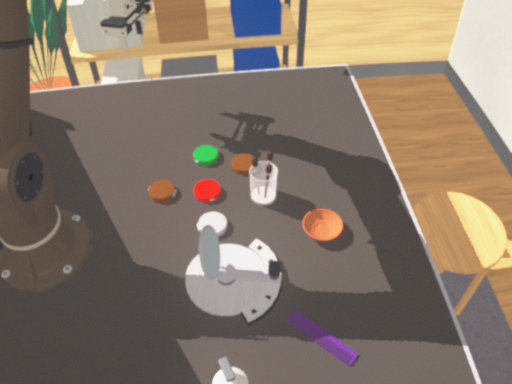

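View pics/top0.png

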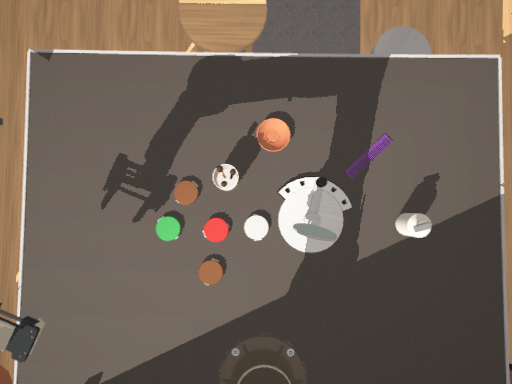

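The side picture shows the mirror disc (209,252), the foot (235,280) and the black knob at (274,268). The cup is at (263,183) and the pump at (230,378). The top picture shows the foot (311,220), knob (321,182), cup (226,177) and pump (413,225). The cup is on the stand's left (+y), so the swivel goes to +25°, i.e. hole_l1.

Things that could be taken for the knob:
- black knob, top (321,182)
- dark plate holes, (302,183), (287,190), (334,189) and (345,202)
- dark brush heads, (226,175)

I choose (321,182), and check it in a close crop.

```bash
python3 - <<'E'
from h import *
import pickle
a=pickle.load(open("top.pkl","rb"));b=pickle.load(open("side.pkl","rb"))
ca=cv2.resize(a["pixels"][160:265,265:365],None,fx=4,fy=4,interpolation=2);cb=cv2.resize(b["pixels"][225:330,180:290],None,fx=3.6,fy=4,interpolation=2)
cv2.imwrite("pics/crop.png",np.hstack([ca,cb]))
def blob(im,u,v,r=14,t=55):
    m=np.zeros(im["pixels"].shape[:2],np.uint8);m[v-r:v+r,u-r:u+r]=(im["pixels"].max(2)<t)[v-r:v+r,u-r:u+r]
    n,l,s,c=cv2.connectedComponentsWithStats(m)
    return [(s[i].tolist(),c[i].round(1).tolist()) for i in range(1,n) if s[i][4]>3]
for t in(30,40,50): print(t,blob(a,321,182,14,t),blob(b,274,268,14,t))
# foot: bright disc contour, top
for u,v in((321,182),(321,184)): print("depth top",depth(a,u,v))
print("side depth",depth(b,274,268), depth(b,274,263))
for n,u,v in(("foot",311,220),("holeL",302,183),("L2",287,190),("R1",334,189),("R2",345,202)): print(n,onplane(a,u,v,.018),depth(a,u,v))
E
```

```text
30 [] []
40 [([317, 177, 8, 10, 26], [319.5, 181.3])] []
50 [([317, 177, 10, 10, 74], [321.2, 181.5]), ([332, 189, 3, 2, 6], [333.0, 189.5])] []
depth top [ 0.56352495 -0.15660409  0.07290582]
depth top [ 0.55786038 -0.15641448  0.0739322 ]
side depth [ 0.56411012 -0.17152137  0.07542841] [ 0.56602923 -0.15799701  0.07449927]
foot [ 0.45609645 -0.13778571  0.018     ] [ 0.45651197 -0.13500051  0.03510024]
holeL [ 0.56398961 -0.11124045  0.018     ] [ 0.56448003 -0.11223247  0.01090819]
L2 [ 0.54300402 -0.06736333  0.018     ] [ 0.54360755 -0.06856954  0.00616033]
R1 [ 0.5473211  -0.20500507  0.018     ] [ 0.54805203 -0.20795868  0.00464109]
R2 [ 0.50958454 -0.23708559  0.018     ] [ 0.50983611 -0.23992777  0.00658026]
```

View pics/crop.png

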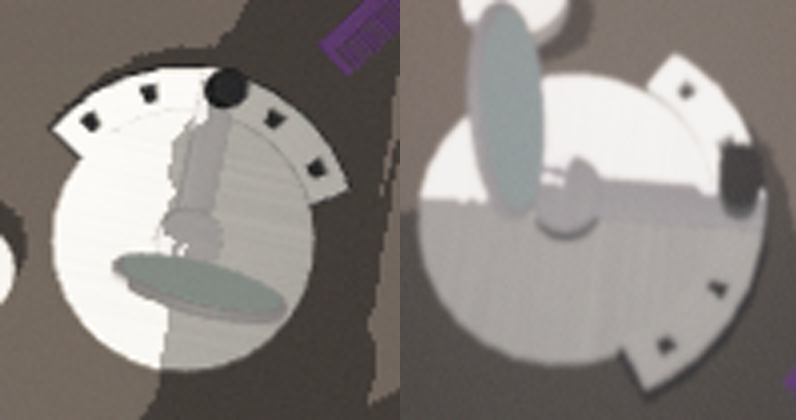

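The crop confirms it. The upright black cylinder sits on the arm, top (321.4,181.8) and side (274.4,~264). Two small dark holes lie on each side of it: L2 (287.7,190.2), L1 (302.2,183.2), R1 (333.9,189.6) and R2 (344.2,202.2).

```bash
python3 - <<'E'
from h import *
import pickle
from scipy.optimize import least_squares as ls
a=pickle.load(open("top.pkl","rb"));b=pickle.load(open("side.pkl","rb"))
px=[(287.7,190.2,50),(302.2,183.2,25),(333.9,189.6,-25),(344.2,202.2,-50)]
P=np.array([onplane(a,u,v,.018)[:2] for u,v,_ in px]);A=np.deg2rad([p[2] for p in px])
r=ls(lambda q:(P-np.c_[q[0]+.11*np.cos(q[2]+A),q[1]+.11*np.sin(q[2]+A)]).ravel(),[.456,-.137,-.2])
print("axis",r.x[:2],"yaw",np.rad2deg(r.x[2]),"res",abs(r.fun).max())
f=lambda t:r.x[:2]+.11*np.array([np.cos(r.x[2]+t),np.sin(r.x[2]+t)])
print("mid",f(0),"l1",f(.436))
print("knob top tri",tri(ray(a,321.4,181.8),ray(b,274.4,264)))
print("hole R1 tri",tri(ray(a,333.9,189.6),ray(b,(718-400)/3.6+180,289/4+225)), "L2",tri(ray(a,287.7,190.2),ray(b,(686-400)/3.6+180,90/4+225)))
R=cv2.Rodrigues(readout.observe()["ee_rot"])[0];print(R.round(3))
for n,u,v in(("cup",226,177),("dish",274,134),("comb",350,172),("compact",256,227),("pump",413,225)): print(n,onplane(a,u,v,.03))
E
```

```text
axis [ 0.45655976 -0.13841564] yaw -11.344861591946888 res 0.0011037771100479987
mid [ 0.56441046 -0.16005416] l1 [ 0.56345915 -0.11248265]
knob top tri (array([ 0.56560962, -0.15822311,  0.07071334]), np.float64(0.0027049817997188094))
hole R1 tri (array([ 0.54689022, -0.20608659,  0.01203097]), np.float64(0.0020275856915484627)) L2 (array([ 0.54350599, -0.06983836,  0.01432722]), np.float64(0.001763821554727634))
[[-0.925  0.381 -0.   ]
 [ 0.381  0.925 -0.001]
 [-0.    -0.001 -1.   ]]
cup [0.57834606 0.11100885 0.03      ]
dish [ 0.70555449 -0.02735429  0.03      ]
comb [ 0.59657114 -0.2488255   0.03      ]
compact [0.43473182 0.02275523 0.03      ]
pump [ 0.44513267 -0.42925906  0.03      ]
```

Knob at (0.565,-0.159). Its measured top is 71 mm (text 74) and the hole fit residual is 1 mm, so this is consistent. The target hole l1 is at (0.563,-0.112). I'll turn the tool so it closes along world y, then travel high.

```bash
python3 -m creep '[[0,0,0,-0.95,1],[0,0,0,-0.95,1],[0,-0.8,0,-0.95,1],[-0.4,-0.9,0,-0.95,1],[-0.4,-0.9,0,-0.9,1],[-0.4,-0.9,0,-0.9,1],[-0.5,-0.9,0,0,1],[-0.5,-0.9,0,0,1],[-0.5,-0.9,0,0,1],[-0.5,-0.9,0,0,1],[-0.5,-0.9,0,0,1],[-0.5,-0.9,0,0,1]]' 45
python3 - <<'E'
from h import *
s=readout.observe();R=cv2.Rodrigues(s["ee_rot"])[0];print(R.round(3),R.T@(np.array([.565,-.159,.2])-s["position"])/.04,s["joints"].round(2))
E
```

```text
clock: 1.6
position: [0.3842, 0.2166, 0.2266]
ee_rot: [0.0, -3.141, 0.0]
force: [0.9, -0.6, -0.2]
width: 1.003
gripper_force: 0.0
[[-1. -0. -0.]
 [-0.  1. -0.]
 [ 0. -0. -1.]] [-4.51882913 -9.38948818  0.66530849] [-0.74  0.13  0.12  2.   -0.02  1.01  0.96]
```

```bash
python3 -m creep '[[-0.4,-0.9,0,0,1],[-0.4,-0.9,0,0,1],[-0.45,-0.9,0,0,1],[-0.45,-0.9,0,0,1],[-0.45,-0.9,0,0,1],[-0.45,-0.9,0,0,1],[-0.45,-0.9,0,0,1],[-0.45,-0.9,0,0,1],[-0.45,-0.9,0,0,1],[-0.4,-0.8,0,0,1],[0,-0.5,0,0,1],[0,0,0,0,1]]'
python3 - <<'E'
from h import *
import pickle
s=readout.observe();R=cv2.Rodrigues(s["ee_rot"])[0];print(R.T@(np.array([.565,-.159,.2])-s["position"])/.04,s["force"])
im=vision.get_image("wrist");pickle.dump(im,open("w.pkl","wb"));cv2.imwrite("pics/w1.png",im["pixels"]);print(im["position"])
E
```

```text
clock: 3.1
position: [0.5573, -0.1598, 0.2263]
ee_rot: [-0.005, -3.141, 0.001]
force: [-0.3, 0.3, 0.1]
width: 0.999
gripper_force: 0.0
[-0.19278376  0.02169562  0.65669111] [-0.28302195  0.3009324   0.08520156]
[ 0.48345516 -0.16033799  0.38468564]
```

View pics/w1.png

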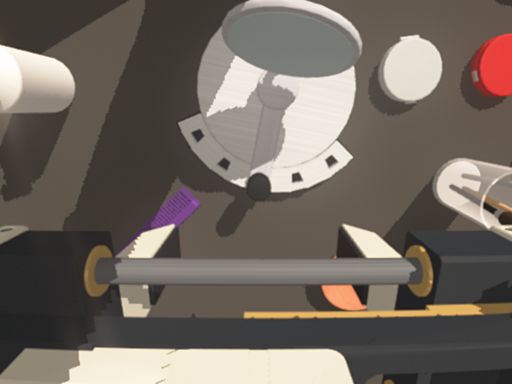

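Wrist view: the knob top is at (259,187). L1 is at (297,177), L2 (332,161), R1 (224,163) and R2 (198,134). The compact and cup are to the right (+y), and the fingers are clear of everything.

```bash
python3 - <<'E'
from h import *
import pickle
from scipy.optimize import least_squares as ls
w=pickle.load(open("w.pkl","rb"));a=pickle.load(open("top.pkl","rb"))
print("knob plane",onplane(w,259,184,.074),"tri",tri(ray(w,259,184),ray(a,321.4,181.8)),"dep",depth(w,259,183))
px=[(332,161,50),(297,177,25),(224,163,-25),(198,134.5,-50)]
P=np.array([onplane(w,u,v,.018)[:2] for u,v,_ in px]);A=np.deg2rad([p[2] for p in px])
r=ls(lambda q:(P-np.c_[q[0]+.11*np.cos(q[2]+A),q[1]+.11*np.sin(q[2]+A)]).ravel(),[.456,-.137,-.2])
f=lambda t:r.x[:2]+.11*np.array([np.cos(r.x[2]+t),np.sin(r.x[2]+t)])
print(r.x,abs(r.fun).max(),f(0),f(.436))
print("L1 tri",tri(ray(w,297,177),ray(a,302.2,183.2)))
E
```

```text
knob plane [ 0.55771214 -0.15995302  0.074     ] tri (array([ 0.56456617, -0.16092508,  0.05039331]), np.float64(0.003093453460562386)) dep [ 0.55651838 -0.15995063  0.07436577]
[ 0.45559222 -0.13777922 -0.19782184] 0.0006247281494621282 [ 0.56344689 -0.15939797] [ 0.56248686 -0.11182663]
L1 tri (array([ 0.56301243, -0.11178484,  0.01630901]), np.float64(0.0011583567598337711))
```

Consistent: knob (0.564,-0.160), l1 (0.563,-0.112). Descend and grip.

```bash
python3 -m creep '[[-0.16,0,0.5,0,1],[0,0,0.8,0,1],[0,0,0.9,0,1],[0,0,0.9,0,1],[0,0,0.8,0,1],[0,0,0.4,0,1],[0,0,0.25,0,1],[0,0,0,0,1],[0,0,0,0,0.3],[0,0,0,0,0.2],[0,0,0,0,0],[0,0,0,0,0]]' 45; python3 -m creep '[[0,0,0,0,0],[0,0,0,0,0],[0,0,0,0,0]]'
```

```text
clock: 4.65
position: [0.5644, -0.1581, 0.0449]
ee_rot: [-0.0, 3.141, 0.0]
force: [0.4, -0.6, 0.6]
width: 0.615
gripper_force: 0.0
clock: 5.03
position: [0.5644, -0.1582, 0.0447]
ee_rot: [-0.0, 3.141, -0.0]
force: [0.0, -0.6, -0.7]
width: 0.293
gripper_force: 45.1
```

The knob is gripped at 27 mm width. Lift 13 mm.

```bash
python3 -m creep '[[0,0,-0.08,0,0],[0,0,-0.08,0,0],[0,0,-0.08,0,0],[0,0,-0.09,0,0],[0,0,0,0,0],[0,0,0,0,0]]'
```

```text
clock: 5.78
position: [0.5643, -0.158, 0.0578]
ee_rot: [0.0, -3.142, -0.0]
force: [3.6, -1.1, -8.9]
width: 0.292
gripper_force: 45.0
```

Force z is -8.9 N, as the spring predicts at 13 mm. Now follow the arc to l1.

```bash
python3 -m creep '[[-0.03,0.19,0,0,0],[-0.02,0.19,0,0,0],[0,0.2,0,0,0],[0.01,0.2,0,0,0],[0.025,0.19,0,0,0],[0.04,0.19,0,0,0],[0,0,0,0,0],[0,0,0,0,0],[0,0,0,0,0]]'
python3 - <<'E'
from h import *
im=vision.get_image("top");cv2.imwrite("pics/t2.png",cv2.resize(im["pixels"][150:270,250:370],None,fx=4,fy=4,interpolation=2))
E
```

```text
clock: 6.9
position: [0.5631, -0.1119, 0.0579]
ee_rot: [-0.001, -3.141, -0.0]
force: [-1.0, 1.0, -8.3]
width: 0.295
gripper_force: 45.0
```

View pics/t2.png

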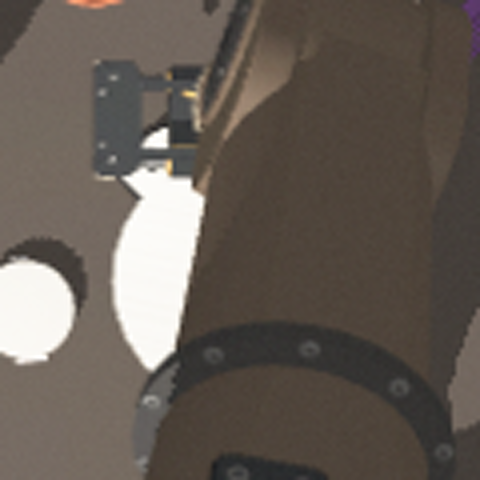

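The top view is blocked by the arm (foot at (155,280) in the crop), so I rely on the measured position: TCP (0.563,-0.112), on l1. Lower most of the way with the grip held and watch the force.

```bash
python3 -m creep '[[0,0,0.08,0,0],[0,0,0.08,0,0],[0,0,0.08,0,0],[0,0,0.05,0,0],[0,0,0,0,0],[0,0,0,0,0]]'
```

```text
clock: 7.7
position: [0.5632, -0.1119, 0.0464]
ee_rot: [-0.0, -3.141, 0.0]
force: [-3.4, -1.2, -6.2]
width: 0.296
gripper_force: 45.0
```

The force still pulls down 1.5 mm above home, so the pin is in the hole. Release, then check with the wrist camera after rising straight up.

```bash
python3 -m creep '[[0,0,0,0,0.6],[0,0,0,0,1],[0,0,0,0,1],[0,0,0,0,1],[0,0,0,0,1],[0,0,-0.3,0,1],[0,0,-0.8,0,1],[0,0,-0.9,0,1],[0,0,-0.9,0,1],[0,0,-0.8,0,1],[0,0,-0.8,0,1],[0,0,0,0,1]]' && python3 - <<'E'
from h import *
import pickle
im=vision.get_image("wrist");pickle.dump(im,open("w2.pkl","wb"));cv2.imwrite("pics/w3.png",im["pixels"]);print(readout.observe()["force"])
E
```

```text
clock: 9.2
position: [0.5647, -0.1122, 0.2297]
ee_rot: [0.0, 3.136, -0.001]
force: [-0.1, -0.7, -0.3]
width: 0.997
gripper_force: 0.0
[ 0.64762857  0.57076434 -0.77816838]
```

View pics/w3.png

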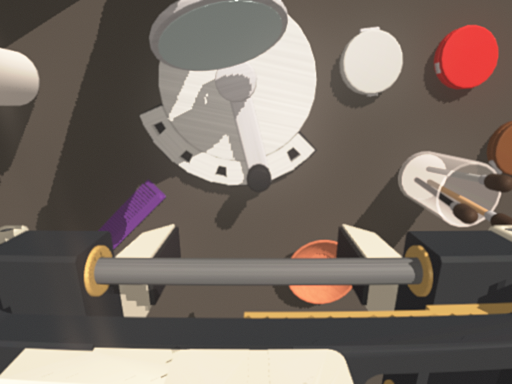

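The knob (258,178) now covers L1. Free holes show at (294,153), (221,171), (187,156) and (160,127), and the cup, dish, comb and compact look undisturbed. Next I check the knob height and that the tool isn't pulling on anything.

```bash
python3 - <<'E'
from h import *
import pickle
w=pickle.load(open("w.pkl","rb"));w2=pickle.load(open("w2.pkl","rb"))
def top(w,u,v):
    z=[depth(w,i,j) for i in range(u-6,u+7,2) for j in range(v-8,v+5,2)]
    z=np.array(z);return np.median(z[z[:,2]>.05],0)
print("before",top(w,259,187),"after",top(w2,258,178))
E
python3 -m creep '[[0,0,0,0,1],[0,0,0,0,1],[0,0,0,0,1],[0,0,0,0,1],[0,0,0,0,1],[0,0,0,0,1],[0,0,0,0,1],[0,0,0,0,1]]'
```

```text
before [ 0.55868232 -0.15996158  0.07437179] after [ 0.5580088  -0.11335037  0.07417602]
clock: 10.25
position: [0.5633, -0.1117, 0.2263]
ee_rot: [-0.0, 3.142, 0.0]
force: [0.2, -0.4, 0.0]
width: 1.0
gripper_force: 0.0
```

The knob top is at 74.2 mm (74.4 before), so the plunger is fully home. It moved 46.6 mm towards the cup.

```bash
python3 -c "
from cell import sign_off
print(sign_off())"
```

```text
the job is handed in; nothing more can be done
None
```

I turned the mirror one hole towards the brush cup (to hole_l1); the plunger is fully home, the mirror is released with the gripper clear of it, and the job was handed in at about 10 s.

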